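# Stroke the row of contact springs

### The arm

A 6-joint arm with a two-finger parallel gripper is mounted at the origin on the work surface; the furniture and walls round the work are solid. World frame = base frame: x ahead of the robot, y to its left, z up, the work surface at z = 0. Lengths are in mm, angles in rad, forces in N, time in s.
With the tool pointing down it reaches from about 275 to 1000 mm from the base axis. Payload 8.4 kg.
Tool frame: the origin (TCP) lies on the centre line of the jaws, within the pads' length; the fingertips stand 17 mm ahead of it and the grasp point (between the pads) lies 2 mm behind it (r.tcp_to_tips is the z of the fingertips in the tool frame, in mm); z points along the fingers, y is the direction in which the jaws open and shut (so a half turn about z gives the same grasp; the last joint's range is limited). The gripper opens to 85 mm and grips with 20 to 120 N. Pads are 22 mm wide; open, the fingers measure 114 mm over their backs; the gripper's body (76 mm by 85 mm) begins 54 mm behind the grasp point. The pads swing forward as they close: fully open they stand 13 mm farther back than shut.
Start: joints at [-0.723, 0.353, 1.633, -0, 1.155, -0.002], TCP at [469.468, -412.587, 223.381] pointing down, gripper open.
Joint ranges: [-2.63, 2.63], [-0.92, 2.1], [0.06, 2.66], [-1.3, 4.44], [0, 2.69], [-3.02, 3.02]. Speed limits (rad/s): [2.22, 2.22, 2.79, 3.14, 3.14, 3.14].

### API

Orientations are given as [roll, pitch, yaw] about the fixed x, y, z axes, in that order (R = Rz(yaw) Ry(pitch) Rx(roll)).
In Python, from rig import r, cams, job gives the robot as it stands.
- The arm moves only by the tool drive_tool, never from a script. Its argument "deltas" is a list of rows, each a list of 4 numbers: the shift along the tool's x, y, z in cm, then the turn about the tool's z in rad. In form: [[x, y, z, roll], ...]. A call has 1 to 12 rows; each row shifts and turns the commanded pose from where the row before left it, along the tool's axes as they then stand; what a row does not reach is not made up. A row lasts 1/12 s, in which the tool goes at most 41.7 mm and 7.16 degrees, less where a joint would pass 70% of its speed; a pose out of reach is approached as far as the arm can. A call with a gripper value outside its range is refused whole. "jaw" is the closure, from 0 (fully open) to 1 (shut), set as the call begins (left out, the last holds). The fingers move at their own pace and stop on an object; "force" is the grip in N (left out, the last holds). Time passes only in rows, so rows that do not move let the fingers close. It gives the time, the measured TCP pose, the force and the opening at its end, in the units of the state.
- r.sense(): the state, without advancing time (a new reading comes with each control period).
- cams.grab_frame(name): name is "scene" or "top" or "wrist"; returns (picture, depth): 400x640x3 uint8, red, green, blue; 400x640 float32, mm along the optical axis (not along the pixel's ray), 0 where there is no reading.
- cams.camera_params(name): a dict with "fx", "fy", "cx", "cy" (pixels), "R" (3x3) and "t" (3): a world point X has camera coordinates R X + t. Camera axes: x right, y down, z forward; pixel columns grow to the right and rows downward; lengths in mm; the calibration is good to about 2 mm. The wrist camera is an equidistant fisheye: a pixel r from the principal point sees the ray r / f radians off the axis. A picture is of the moment at which its call begins: read the wrist's pose just before it. camera_params takes no time and is no camera call; for the wrist camera it gives the pose at the moment of the call.
- job.sign_off(): hands the job in, once; it reports no verdict.
The state is a dict: "clock": time; "qpos": joint angles; "qvel": joint speeds; "joint_efforts": joint torques, N m; "eef_pos": TCP position; "tcp_rot": TCP orientation; "contact_force": force on the tool from outside, world axes, zero at the start; "wrist_torque": the same for the moment, N m; "opening": opening from 0.0 (shut) to 1.0 (fully open).
Only numpy, scipy, OpenCV 4.12 (cv2) and the standard library are available. Lean on these libraries where they do the work, as an engineer would, in place of code of your own. Each camera call takes 0.05 s, during which the arm holds its last target. There are 200 camera calls.

### The job

Check that the contact springs on the dark steel plate still move freely: with the fingertips, stroke lightly along the curved row in the direction in which the leaves rise, from clamped foot to free tip, so that all four leaves are bent clearly down one after the other and spring up again, then draw the hand clear. Touch gently, do not shove or lift the plate, and leave the post and the jar beside it standing where they are.

Things in the scene. Friction and masses are not known exactly. Their poses are not given: they have to be found in the camera images.
- spring_plate: the spring plate: a loose dark steel plate, 220 x 95 x 12 mm, 1 to 2 kg, lying flat, that carries a row of four identical steel spring leaves along a gentle arc. Origin at the centre of its underside; x along its length, z up. The leaves rise towards its +x: leaf 1 is the one nearest its -x end, leaf 4 nearest its +x end. The row bows by 10 to 20 mm to the plate's +y at both ends.
- post: plain steel optics post, 13 mm diameter, 50 mm tall, standing loose about 30 mm beyond the end of the plate where the stroke finishes; origin at the centre of its foot. A bystander.
- jar: screw jar with black lid, 49 mm diameter, 40 mm tall, standing loose to the left of the plate; origin at the centre of its foot. A bystander.
- leaf1_foot (a point): point 18 mm above the table, on top of the clamped foot of leaf 1 (the first in the stroke): the foot is a small steel block, 8 x 18 mm, its top 6 mm above the plate's top
- leaf1_tip (a point): point on top of the free tip of leaf 1, at rest 34 mm above the table. The leaf is a steel tongue 40 mm long, 10 mm wide, 2 mm thick, that rises at 26 degrees (0.45 rad) from the foot to the tip (36 mm ahead of the foot, horizontally); feet follow one another every 46 mm, so each tip stands about 10 mm short of the next foot
- leaf1 (a joint): how far leaf 1 is bent down about its foot, rad: 0 at rest (raised), 0.40 fully down (tip about 15 mm lower). A spring raises it again; bending takes 0.5 N at the tip to begin and about 2.5 N at the full travel. 0.12 (tip about 4 mm lowered) counts as bent.
- leaf2_foot (a point): point 18 mm above the table, on top of the clamped foot of leaf 2 (the second in the stroke): the foot is a small steel block, 8 x 18 mm, its top 6 mm above the plate's top
- leaf2_tip (a point): point on top of the free tip of leaf 2, at rest 34 mm above the table. The leaf is a steel tongue 40 mm long, 10 mm wide, 2 mm thick, that rises at 26 degrees (0.45 rad) from the foot to the tip (36 mm ahead of the foot, horizontally); feet follow one another every 46 mm, so each tip stands about 10 mm short of the next foot
- leaf2 (a joint): how far leaf 2 is bent down about its foot, rad: 0 at rest (raised), 0.40 fully down (tip about 15 mm lower). A spring raises it again; bending takes 0.5 N at the tip to begin and about 2.5 N at the full travel. 0.12 (tip about 4 mm lowered) counts as bent.
- leaf3_foot (a point): point 18 mm above the table, on top of the clamped foot of leaf 3 (the third in the stroke): the foot is a small steel block, 8 x 18 mm, its top 6 mm above the plate's top
- leaf3_tip (a point): point on top of the free tip of leaf 3, at rest 34 mm above the table. The leaf is a steel tongue 40 mm long, 10 mm wide, 2 mm thick, that rises at 26 degrees (0.45 rad) from the foot to the tip (36 mm ahead of the foot, horizontally); feet follow one another every 46 mm, so each tip stands about 10 mm short of the next foot
- leaf3 (a joint): how far leaf 3 is bent down about its foot, rad: 0 at rest (raised), 0.40 fully down (tip about 15 mm lower). A spring raises it again; bending takes 0.5 N at the tip to begin and about 2.5 N at the full travel. 0.12 (tip about 4 mm lowered) counts as bent.
- leaf4_foot (a point): point 18 mm above the table, on top of the clamped foot of leaf 4 (the last in the stroke): the foot is a small steel block, 8 x 18 mm, its top 6 mm above the plate's top
- leaf4_tip (a point): point on top of the free tip of leaf 4, at rest 34 mm above the table. The leaf is a steel tongue 40 mm long, 10 mm wide, 2 mm thick, that rises at 26 degrees (0.45 rad) from the foot to the tip (36 mm ahead of the foot, horizontally); feet follow one another every 46 mm, so each tip stands about 10 mm short of the next foot
- leaf4 (a joint): how far leaf 4 is bent down about its foot, rad: 0 at rest (raised), 0.40 fully down (tip about 15 mm lower). A spring raises it again; bending takes 0.5 N at the tip to begin and about 2.5 N at the full travel. 0.12 (tip about 4 mm lowered) counts as bent.

How it is judged:
By the outcome, as a careful person would: the job done as asked, in the order asked, and still so for the second after the job is handed in, with the robot touching nothing.
It also fails if it takes over 40 s, if anything falls off the work surface, if the arm or the gripper's body presses on something with over 40 N, if the wrist force passes 120 N, or if a joint passes its speed limit or range.

## Working session

There is one attempt and no reset: what is moved stays moved. The work goes in short steps, Python scripts to look and compute and a tool call to move; the robot and the scene stay as the last step left them, time stands still between calls to the robot, and variables do not carry over. Pictures are saved under pics/ and viewed, about 8 in all and at most 12, crops included, and the job is handed in when it is done.

Besides the shell and the picture viewer there is one more tool, called after "Emit:" as name([rows], argument=value, ...), one row to a line, values as JSON. drive_tool: Moves the arm, as the interface text tells. Its arguments: {"type":"object","properties":{"deltas":{"type":"array"},"jaw":{"type":"number"},"force":{"type":"number"}},"required":["deltas"]}

```bash
mkdir -p pics; ls; python3 - <<'E'
from rig import r,cams,job
import cv2,numpy as np
s=r.sense();print(s, r.tcp_to_tips)
for n in("top","scene"):
    p,d=cams.grab_frame(n);cv2.imwrite(f"pics/{n}1.png",p[:,:,::-1]);np.save(f"pics/{n}1.npy",d)
    c=cams.camera_params(n);print(n,c)
E
```

```text
pics
{'clock': 0.0, 'qpos': array([-7.23368456e-01,  3.53684619e-01,  1.63413269e+00,  1.68930997e-05,
        1.15520236e+00, -2.37671984e-03]), 'qvel': array([-4.79196563e-04,  3.84107395e-05, -2.35392522e-03,  1.98427292e-03,
       -3.75446857e-04, -9.68851948e-04]), 'joint_efforts': array([-8.31628913e-04, -6.05227661e+01, -3.42074561e+01, -1.75805617e-04,
        9.38300800e-03, -4.20069398e-06]), 'eef_pos': array([ 469.11574587, -412.24206662,  222.63953441]), 'tcp_rot': array([-3.14016568e+00, -1.88369155e-05,  8.49797746e-01]), 'contact_force': array([ 0.04645176, -0.12374576,  0.31110142]), 'wrist_torque': array([-0.04427432,  0.07146442, -0.02334161]), 'opening': 1.000690347477821} 17.0
top {'fx': 389.12803317290286, 'fy': 389.12803317290286, 'cx': 321.5480275288948, 'cy': 198.35269071324953, 'R': array([[-0.00889771, -0.99955213,  0.0285722 ],
       [-0.99818768,  0.00717766, -0.0597481 ],
       [ 0.05951626, -0.02905204, -0.99780449]]), 't': array([-99.99649944, 438.79846829, 886.99461628])}
scene {'fx': 405.7546202573694, 'fy': 405.7546202573694, 'cx': 317.38111873293013, 'cy': 199.41189372759737, 'R': array([[ 0.25861094,  0.9659764 ,  0.00315938],
       [ 0.8330451 , -0.22136443, -0.50698487],
       [-0.48903604,  0.13374374, -0.86194917]]), 't': array([ -30.94159197, -345.16491441, 1128.73990402])}
```

View pics/top1.png

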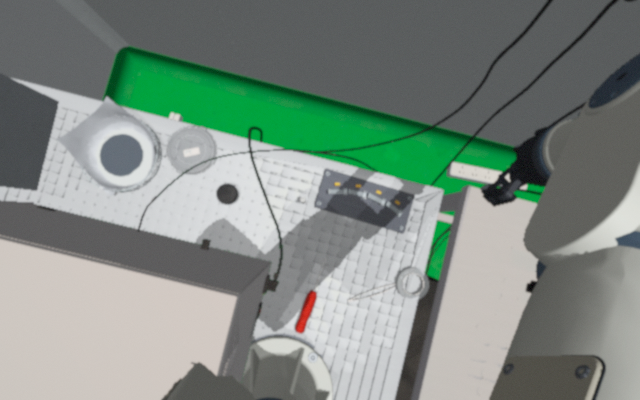

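View pics/scene1.png

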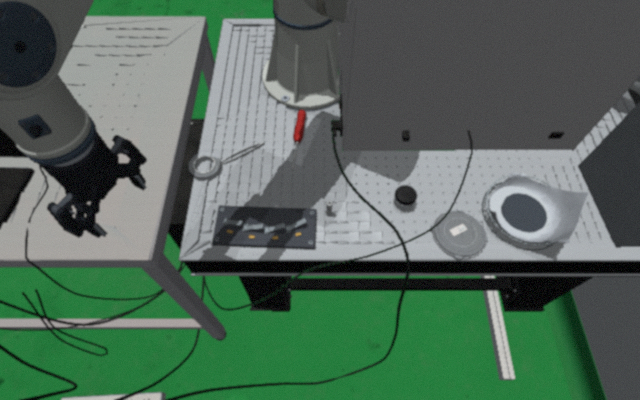

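Picture 1 (top): the plate is around (365,200) and the jar at (227,193). Picture 2 (scene): the plate is around (265,227), the jar at (405,197), and the post perhaps near (330,208). I'll enlarge both.

```bash
python3 - <<'E'
import cv2,numpy as np
a=cv2.imread("pics/top1.png")[155:245,290:430];b=cv2.imread("pics/scene1.png")[190:260,200:350]
f=lambda i,k:cv2.resize(i,None,fx=k,fy=k,interpolation=cv2.INTER_CUBIC)
A=f(a,5.3)[:,:742];cv2.imwrite("pics/topc.png",f(a,5));cv2.imwrite("pics/scenec.png",f(b,5))
E
```

```text
(no output)
```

View pics/topc.png

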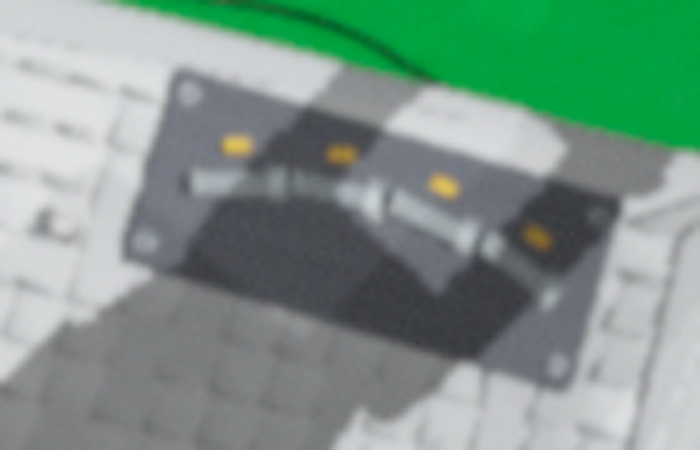

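View pics/scenec.png

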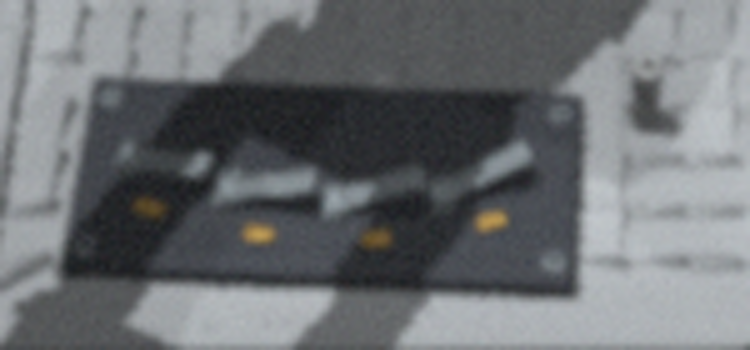

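Picture 3 (top crop): the feet are the wide blocks at crop (548,290), (468,237), (375,197) and (278,180). Leaf 4's tip is at (195,182) and the post at about (45,220). Picture 4 (scene crop): the leaves rise to the right, and the post is at about (648,65–120). The stroke therefore runs towards the left of the top image.

```bash
cat > h.py <<'E'
import numpy as np
from rig import r,cams
def at(n,u,v,z):
    c=cams.camera_params(n);d=c["R"].T@np.array([(u-c["cx"])/c["fx"],(v-c["cy"])/c["fy"],1]);o=-c["R"].T@c["t"]
    return o+d*(z-o[2])/d[2]
E
python3 - <<'E'
from h import *
np.set_printoptions(precision=1,suppress=True)
T=lambda u,v,z:at("top",290+(u-2)/5,155+(v-2)/5,z)
S=lambda u,v,z:at("scene",200+(u-2)/5,190+(v-2)/5,z)
tc=np.array([T(*p,12) for p in((180,70),(620,200),(570,388),(125,258))])
sc=np.array([S(*p,12) for p in((582,97),(97,80),(67,268),(578,282))])  # +x-near,...
print(tc,tc.mean(0),[np.linalg.norm(tc[i]-tc[i-1]) for i in range(4)])
print(sc,sc.mean(0),[np.linalg.norm(sc[i]-sc[i-1]) for i in range(4)])
for p in((548,290),(468,237),(375,197),(278,180)):print("Tfoot",T(*p,18))
for p in((490,245),(395,205),(295,183),(195,182)):print("Ttip",T(*p,34))
for p in((122,152),(220,193),(328,205),(435,190)):print("Sfoot",S(*p,18))
for p in((208,160),(315,178),(420,175),(528,150)):print("Stip",S(*p,34))
print("post",T(45,222,50),T(65,222,0),S(648,65,50),S(660,125,0))
print("jar",at("top",227,193,40),at("scene",405,190,40))
E
```

```text
[[ 507.7 -113.7   12. ]
 [ 445.4 -319.2   12. ]
 [ 357.9 -293.8   12. ]
 [ 420.   -87.3   12. ]] [ 432.7 -203.5   12. ] [np.float64(91.51822615129947), np.float64(214.76250582399393), np.float64(91.0934104534823), np.float64(215.59196046506315)]
[[ 424.6  -84.9   12. ]
 [ 360.8 -291.3   12. ]
 [ 448.6 -316.3   12. ]
 [ 510.3 -109.4   12. ]] [ 436.1 -200.4   12. ] [np.float64(89.14548646189648), np.float64(216.0457990440645), np.float64(91.29961988112797), np.float64(215.88950485112827)]
Tfoot [ 403.4 -283.    18. ]
Tfoot [ 428.3 -246.3   18. ]
Tfoot [ 447.2 -203.3   18. ]
Tfoot [ 455.4 -158.4   18. ]
Ttip [ 423.8 -253.2   34. ]
Ttip [ 442.3 -210.1   34. ]
Ttip [ 452.7 -164.6   34. ]
Ttip [ 453.4 -119.1   34. ]
Sfoot [ 403.  -285.1   18. ]
Sfoot [ 433.5 -247.5   18. ]
Sfoot [ 450.9 -204.    18. ]
Sfoot [ 455.7 -158.3   18. ]
Stip [ 425.3 -248.7   34. ]
Stip [ 445.3 -206.7   34. ]
Stip [ 455.3 -163.6   34. ]
Stip [ 455.4 -116.8   34. ]
post [434.8 -51.5  50. ] [437.6 -59.4   0. ] [437.2 -59.1  50. ] [440.9 -53.1   0. ]
jar [450.  108.7  40. ] [443.8 112.6  40. ]
```

```bash
python3 - <<'E'
from h import *
np.set_printoptions(precision=0,suppress=True,linewidth=150)
d=np.load("pics/top1.npy");c=cams.camera_params("top")
v,u=np.mgrid[:400,:640];k=d>0
C=np.stack([(u-c["cx"])/c["fx"]*d,(v-c["cy"])/c["fy"]*d,d],-1)
W=(C-c["t"])@c["R"]
# max-height grid near the work
for X in range(200,600,40):
  print(X,[int(np.max(W[...,2][m])) if (m:=k&(abs(W[...,0]-X)<20)&(abs(W[...,1]-Y)<20)).any() else -9999 for Y in range(-480,241,40)])
E
```

```text
200 [49, 49, 47, 42, 22, 22, 10, 11, 12, 6, 27, 24, 537, 499, 508, 438, 439, 438, 438]
240 [49, 48, 45, 41, 24, 23, 11, 10, 7, 6, 25, 6, 627, 621, 544, 438, 438, 438, 438]
280 [50, 48, 45, 22, 22, 21, 7, 6, 728, 17, 17, 7, 679, 637, 438, 438, 438, 438, 439]
320 [50, 47, 43, 5, 9, 8, 744, 756, 733, 13, 5, 7, 70, 437, 438, 438, 438, 438, 438]
360 [49, 46, 42, 8, 11, 700, 723, 700, 5, 6, 6, 5, 49, 4, 5, 108, 418, 437, 438]
400 [47, 45, 350, 350, 15, 688, 687, 16, 16, 17, 11, 4, 30, 3, 4, 6, 4, 6, 105]
440 [43, 44, 440, 456, 658, 673, 36, 36, 36, 37, 52, 52, 27, 35, 43, 43, 4, 5, 102]
480 [-9999, 39, 480, 615, 636, 14, 16, 17, 22, 17, 12, 4, 6, 47, 42, 43, 9, 61, 75]
520 [-9999, 344, 572, 602, -9999, -179, 2, 3, 7, 14, 6, 5, 5, 54, 3, 21, 32, 43, 15]
560 [-743, -742, 564, -9999, -9999, -9999, -124, -57, -14, 1, 7, 10, 9, 54, 49, 16, 15, 15, 16]
```

Emit:
drive_tool([
  [0.4, -1.7, 0, 0.01],
  [0.4, -1.7, 0, 0.01],
  [0.4, -1.7, 0, 0.01],
  [0.4, -1.7, 0, 0.01],
  [0.4, -1.7, 0, 0.01],
  [0.4, -1.7, 0, 0.01],
  [0.4, -1.7, 0, 0.01],
  [0.4, -1.3, 0, 0],
  [0, 0, 0, 0],
  [0, 0, 0, 0],
], jaw=1, force=20)

```text
clock: 0.93
eef_pos: [395.4, -298.7, 223.6]
tcp_rot: [3.141, 0.0, 0.781]
contact_force: [-0.5, -0.9, 1.0]
opening: -0.002
```

Emit:
drive_tool([
  [0, 0, 2, -0.02],
  [0, 0, 2, -0.02],
  [0, 0, 2, -0.02],
  [0, 0, 2, -0.02],
  [0, 0, 2, -0.02],
  [0, 0, 2, -0.02],
  [0, 0, 2, -0.02],
  [-0.4, -0.2, 1.0, 0],
  [0, 0, 0, 0],
  [0, 0, 0, 0],
  [0, 0, 0, 0],
])

```text
clock: 1.85
eef_pos: [392.0, -301.6, 74.2]
tcp_rot: [3.14, 0.0, 0.919]
contact_force: [-0.1, -0.4, -0.1]
opening: -0.0
```

```bash
python3 - <<'E'
from h import *
import cv2
s=r.sense();print(s["eef_pos"],s["tcp_rot"],s["contact_force"],s["clock"])
p,d=cams.grab_frame("scene");q,_=cams.grab_frame("wrist")
b=cv2.resize(p[150:260,180:350,::-1],None,fx=4,fy=4,interpolation=cv2.INTER_CUBIC)
w=q[:,:,::-1]
cv2.imwrite("pics/s2.png",b);cv2.imwrite("pics/w2.png",w)
E
```

```text
[ 391.9924716  -301.64769997   74.24391238] [3.14016514e+00 2.29552240e-05 9.19069349e-01] [-0.10616589 -0.35144578 -0.07815991] 1.85
```

View pics/w2.png

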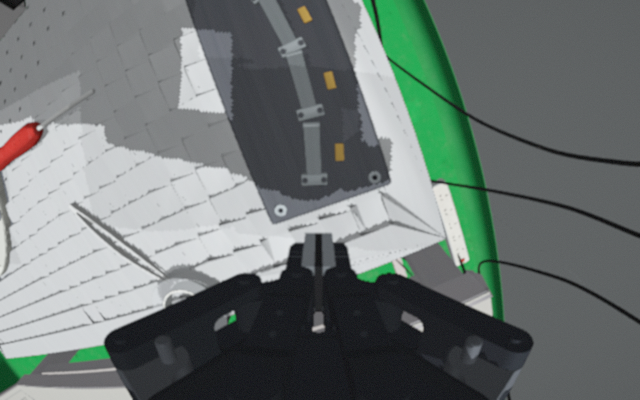

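View pics/s2.png

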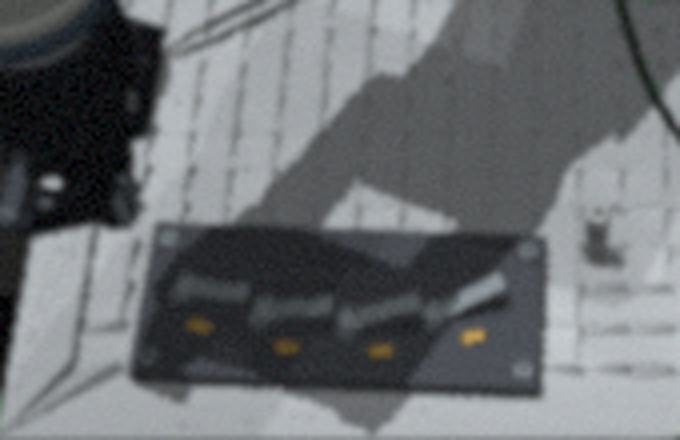

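Picture 5 (wrist): foot 1 is at (314,180), foot 2 at (311,112) and foot 3 at (292,47). The shut fingertips are at (319,237), just short of the plate and in line with leaf 1. Picture 6 (scene crop): the gripper stands left of the plate, the plate is untouched, and the post is at crop (597,235). I'll cross-check the feet and fingertips numerically.

```bash
python3 - <<'E'
from h import *
np.set_printoptions(precision=1,suppress=True)
c=cams.camera_params("wrist");R,t=c["R"],c["t"];o=-R.T@t
print({k:c[k] for k in("fx","fy","cx","cy")},"cam",o,"axis",R[2])
def W(u,v,z):
    x,y=(u-c["cx"])/c["fx"],(v-c["cy"])/c["fy"];a=np.hypot(x,y)
    d=R.T@np.array([np.sin(a)*x/a,np.sin(a)*y/a,np.cos(a)]);return o+d*(z-o[2])/d[2]
for p in((314,180),(311,112),(292,47)):print("foot",W(*p,18))
for p in((312,122),(295,57)):print("tip",W(*p,34))
print("fingertip at z57",W(319,237,57))
s=cams.camera_params("scene");p=s["R"]@np.array([392,-301.6,57.2])+s["t"]
u,v=s["fx"]*p[0]/p[2]+s["cx"],s["fy"]*p[1]/p[2]+s["cy"];print(u,v,"crop",(u-180)*4,(v-150)*4)
E
```

```text
{'fx': 309.70691628693146, 'fy': 309.70691628693146, 'cx': 318.09718804557025, 'cy': 194.13422693075051} cam [ 434.  -244.9  224.8] axis [-0.2 -0.2 -1. ]
foot [ 402.2 -283.    18. ]
foot [ 428.9 -245.1   18. ]
foot [ 445.8 -202.4   18. ]
tip [ 426.  -250.3   34. ]
tip [ 442.4 -211.9   34. ]
fingertip at z57 [ 389.5 -305.    57. ]
211.6930982023389 208.58269788973686 crop 126.77239280935555 234.33079155894745
```

Emit:
drive_tool([
  [0, 0, 0.6, 0],
  [0, 0, 0.6, 0],
  [0, 0, 0.6, 0],
  [0, 0, 0.6, 0],
  [0, 0, 0.5, 0],
  [0, 0, 0.3, 0],
  [0, 0, 0, 0],
  [0, 0, 0, 0],
])

```text
clock: 2.62
eef_pos: [391.2, -300.7, 41.1]
tcp_rot: [-3.141, -0.0, 0.92]
contact_force: [-0.4, 0.4, -0.1]
opening: 0.002
```

Emit:
drive_tool([
  [0.4, -0.03, 0, 0],
  [0.4, -0.03, 0, 0],
  [0.4, -0.03, 0, 0],
  [0.4, -0.02, 0, 0],
  [0.4, -0.02, 0, 0],
  [0.4, -0.02, 0, 0],
  [0.4, -0.02, 0, 0],
  [0.4, -0.02, 0, 0],
  [0, 0, 0, 0],
])

```text
clock: 3.37
eef_pos: [409.6, -273.6, 41.4]
tcp_rot: [3.142, -0.0, 0.92]
contact_force: [0.6, 0.5, -0.4]
opening: -0.004
```

Emit:
drive_tool([
  [0.4, -0.02, 0, -0.01],
  [0.4, -0.02, 0, -0.01],
  [0.4, -0.02, 0, -0.01],
  [0.4, -0.02, 0, -0.01],
  [0.4, -0.01, 0, -0.01],
  [0.4, 0, 0, -0.01],
  [0, 0, 0, 0],
  [0, 0, 0, 0],
])

```text
clock: 4.03
eef_pos: [422.6, -254.1, 41.4]
tcp_rot: [-3.142, 0.0, 0.98]
contact_force: [0.2, -0.5, 0.5]
opening: -0.001
```

```bash
python3 - <<'E'
from h import *
import cv2
s=r.sense();print(s["eef_pos"],s["contact_force"])
p,d=cams.grab_frame("scene");q,_=cams.grab_frame("wrist")
f=lambda i,k:cv2.resize(i[:,:,::-1],None,fx=k,fy=k,interpolation=cv2.INTER_CUBIC)
cv2.imwrite("pics/c3.png",np.vstack([f(p[185:255,195:345],4),f(q[40:260,170:470],2)]))
E
```

```text
[ 422.6357098  -254.05632943   41.37199524] [ 0.23019091 -0.5421155   0.53047689]
```

View pics/c3.png

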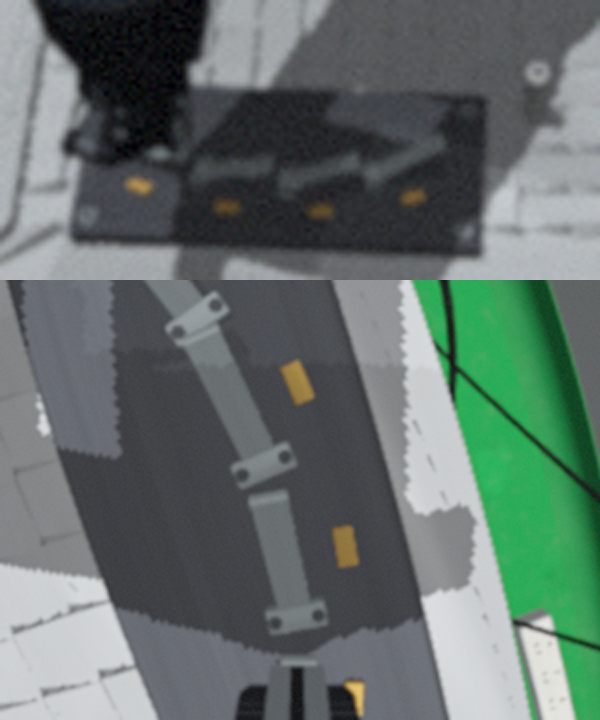

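Picture 7: the fingers are centred on leaf 1, whose tip shows just ahead of the pads at crop (298,662). The plate and post have not moved. I'll carry on along the arc.

Emit:
drive_tool([
  [0.42, 0, 0, -0.02],
  [0.42, 0, 0, -0.02],
  [0.42, 0, 0, -0.02],
  [0.42, 0, 0, -0.02],
  [0.42, 0, 0, -0.02],
  [0.42, 0, 0, -0.02],
  [0.42, 0, 0, -0.02],
  [0.42, 0, 0, -0.02],
])

```text
clock: 4.8
eef_pos: [439.4, -224.7, 41.4]
tcp_rot: [-3.142, -0.0, 1.142]
contact_force: [-0.3, -0.7, 0.0]
opening: -0.002
```

Emit:
drive_tool([
  [0.4, 0, 0, -0.02],
  [0.4, 0, 0, -0.02],
  [0.4, 0, 0, -0.02],
  [0.4, 0, 0, -0.02],
  [0, 0, 0, 0],
])

```text
clock: 5.22
eef_pos: [445.6, -209.8, 41.3]
tcp_rot: [-3.141, -0.0, 1.222]
contact_force: [-0.1, 0.9, 0.5]
opening: -0.001
```

```bash
python3 - <<'E'
from h import *
import cv2
F=[]
for i in range(4):
    p,d=cams.grab_frame("scene");F.append(r.sense()["contact_force"])
q,_=cams.grab_frame("wrist")
print(np.round(F,2),np.mean(F,0),r.sense()["clock"])
f=lambda i,k:cv2.resize(i[:,:,::-1],None,fx=k,fy=k,interpolation=cv2.INTER_CUBIC)
cv2.imwrite("pics/c4.png",np.vstack([f(p[185:255,195:345],4),f(q[100:260,220:420],3)[:300]]))
E
```

```text
[[ 0.05  0.04  0.14]
 [ 0.05  0.38  0.54]
 [ 0.05  0.43  0.3 ]
 [-0.33  0.1   0.02]] [-0.04457747  0.23938748  0.24933178] 5.4667
```

View pics/c4.png

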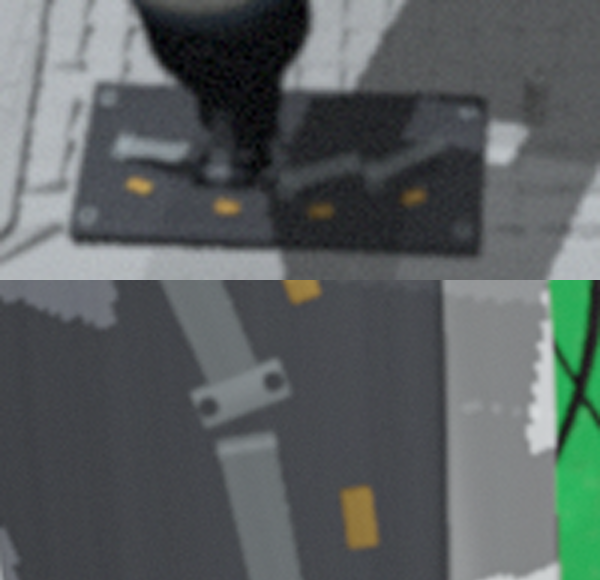

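Picture 8: leaf 1 has sprung back up behind the fingers, and the fingers now hide leaf 2. The vertical force averages only about 0.25 N, so I'll check from the wrist view that the leaf really is bent.

```bash
python3 - <<'E'
from h import *
import cv2
np.set_printoptions(precision=2,suppress=True)
F=[];T=[]
c=cams.camera_params("wrist")
for i in range(6):
    q,d=cams.grab_frame("wrist");s=r.sense();F.append(s["contact_force"]);T.append(s["wrist_torque"])
print(np.mean(F,0),np.std(F,0),np.mean(T,0),s["eef_pos"],s["clock"])
cv2.imwrite("pics/w5.png",cv2.resize(q[150:260,250:390,::-1],None,fx=5,fy=5,interpolation=cv2.INTER_CUBIC))
np.save("pics/w5d.npy",d)
def prj(X):
    p=c["R"]@X+c["t"];a=np.arctan2(np.hypot(*p[:2]),p[2]);h=p[:2]/np.hypot(*p[:2])
    u=c["cx"]+c["fx"]*a*h[0],c["cy"]+c["fy"]*a*h[1];return (np.array(u)-[250,150])*5
e=s["eef_pos"];y=s["tcp_rot"][2];ax=np.array([np.cos(y),np.sin(y),0])
print("finger front edge z24",prj(e+[0,0,-17]+11*ax),"back",prj(e+[0,0,-17]-11*ax))
f2=np.array([430,-246.5,18]);u=np.array([18,43.5,0]);u/=np.linalg.norm(u)
for b in(0,.12,.25,.4):
    a=.45-b;X=f2+u*40*np.cos(a);X[2]=34+40*(np.sin(a)-np.sin(.45));print("bent",b,X,"px",prj(X))
print("foot3",prj(np.array([447.5,-203,18])))
E
```

```text
[-0.03 -0.26  0.2 ] [0.62 0.78 0.23] [ 0.02 -0.01  0.02] [ 445.43 -210.53   41.39] 5.7667
finger front edge z24 [345.1  315.46] back [345.22 488.23]
bent 0 [ 443.77 -213.22   34.  ] px [339.85 462.56]
bent 0.12 [ 444.47 -211.53   29.56] px [340.46 431.72]
bent 0.25 [ 444.99 -210.28   24.55] px [340.89 403.74]
bent 0.4 [ 445.27 -209.59   18.6 ] px [341.08 378.83]
foot3 [339.5 322.9]
```

View pics/w5.png

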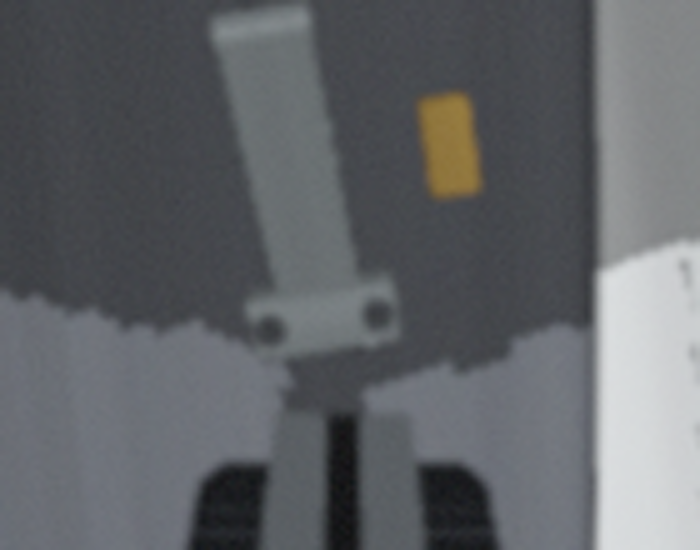

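Picture 9: the front edge of the pads is at crop row 412, where I predicted about 315 for an 11 mm half-width at z = 24. The tips may therefore sit higher than assumed. The depth image will settle it.

```bash
python3 - <<'E'
from h import *
np.set_printoptions(precision=1,suppress=True)
d=np.load("pics/w5d.npy");c=cams.camera_params("wrist");R,t=c["R"],c["t"]
s=r.sense();e=s["eef_pos"];y=s["tcp_rot"][2]
A=np.array([[np.cos(y),np.sin(y),0],[np.sin(y),-np.cos(y),0],[0,0,-1]])
for u in(309,318,326):
  for v in range(222,262,4):
    x,yy=(u-c["cx"])/c["fx"],(v-c["cy"])/c["fy"];a=np.hypot(x,yy)
    D=d[v,u];p=np.array([x/a*np.tan(a),yy/a*np.tan(a),1])*D;X=R.T@(p-t)
    print(u,v,"%.0f"%D,X,"tool",A@(X-e))
E
```

```text
309 222 192 [ 439.9 -207.5   12.4] tool [ 0.9 -6.2 29. ]
309 226 193 [ 438.9 -210.2   12. ] tool [-2.  -6.2 29.4]
309 230 194 [ 437.8 -213.    11.3] tool [-5.  -6.3 30.1]
309 234 148 [ 444.6 -198.5   54.4] tool [ 11.   -4.9 -13. ]
309 238 143 [ 444.9 -198.    60.3] tool [ 11.5  -4.8 -18.9]
309 242 138 [ 445.1 -197.9   65.2] tool [ 11.8  -4.7 -23.8]
309 246 136 [ 444.9 -198.7   67.6] tool [ 11.   -4.6 -26.2]
309 250 131 [ 445.2 -198.2   72.6] tool [ 11.4  -4.5 -31.2]
309 254 127 [ 445.2 -198.4   76.1] tool [ 11.3  -4.4 -34.7]
309 258 124 [ 445.3 -198.5   79.6] tool [ 11.3  -4.3 -38.2]
318 222 192 [ 445.1 -209.6   12. ] tool [ 0.7 -0.6 29.4]
318 226 193 [ 444.1 -212.3   11.5] tool [-2.2 -0.6 29.9]
318 230 194 [ 443.1 -215.    11.3] tool [-5.  -0.6 30.1]
318 234 147 [ 448.8 -199.6   55.4] tool [ 11.5  -0.6 -14. ]
318 238 143 [ 448.8 -199.6   60.1] tool [ 11.5  -0.6 -18.7]
318 242 139 [ 448.8 -199.6   64.5] tool [ 11.4  -0.6 -23.1]
318 246 135 [ 448.7 -199.8   68. ] tool [ 11.2  -0.6 -26.6]
318 250 130 [ 448.9 -199.2   73.4] tool [ 11.9  -0.6 -32. ]
318 254 127 [ 448.8 -199.6   76.3] tool [ 11.4  -0.6 -34.9]
318 258 123 [ 448.9 -199.2   80.6] tool [ 11.8  -0.6 -39.2]
326 222 192 [ 449.8 -211.2   12.3] tool [ 0.8  4.4 29.1]
326 226 193 [ 448.8 -214.1   11.5] tool [-2.2  4.4 29.9]
326 230 194 [ 448.  -216.4   12. ] tool [-4.7  4.4 29.4]
326 234 148 [ 452.3 -201.1   54.9] tool [ 11.2   3.2 -13.5]
326 238 143 [ 452.3 -200.8   60.2] tool [ 11.5   3.1 -18.8]
326 242 139 [ 452.2 -200.9   64.3] tool [ 11.4   3.  -22.9]
326 246 134 [ 452.1 -200.6   69. ] tool [ 11.6   2.9 -27.6]
326 250 131 [ 452.  -200.7   72.7] tool [ 11.5   2.8 -31.3]
326 254 126 [ 452.  -200.4   77. ] tool [ 11.8   2.7 -35.7]
326 258 124 [ 451.8 -200.7   80. ] tool [ 11.5   2.6 -38.6]
```

The wrist depth puts the visible pad end at about tool z = −13, not +17, which agrees with there being almost no force. I'll check it independently with the scene camera's depth.

```bash
python3 - <<'E'
from h import *
import cv2
np.set_printoptions(precision=1,suppress=True)
p,d=cams.grab_frame("scene");c=cams.camera_params("scene");s=r.sense();e=s["eef_pos"];y=s["tcp_rot"][2]
A=np.array([[np.cos(y),np.sin(y),0],[np.sin(y),-np.cos(y),0],[0,0,-1]])
print("cam",-c["R"].T@c["t"],e,s["clock"])
v,u=np.mgrid[:400,:640];C=np.stack([(u-c["cx"])/c["fx"]*d,(v-c["cy"])/c["fy"]*d,d],-1)
L=((C-c["t"])@c["R"]-e)@A.T
m=(d>0)&(abs(L[...,0])<14)&(abs(L[...,1])<30)&(L[...,2]<27)&(L[...,2]>-60)
for a in range(-60,28,6):
  k=m&(L[...,2]>=a)&(L[...,2]<a+6)
  if k.any():print("toolz",a,k.sum(),"x",L[k][:,0].min(),L[k][:,0].max(),"y",L[k][:,1].min(),L[k][:,1].max())
for z in(-13,17):
  q=c["R"]@(e-[0,0,z])+c["t"];print(z,(c["fx"]*q[0]/q[2]+c["cx"]-215)*8,(c["fy"]*q[1]/q[2]+c["cy"]-190)*8)
cv2.imwrite("pics/s6.png",cv2.resize(cv2.convertScaleAbs(p[190:250,215:300,::-1],alpha=1.8,beta=20),None,fx=8,fy=8,interpolation=cv2.INTER_CUBIC))
E
```

```text
cam [ 847.5 -197.5  798. ] [ 445.4 -210.5   41.4] 5.8167
toolz -60 15 x 0.6932069482851267 12.403892031365706 y 10.632344940638946 19.4320538846402
toolz -54 6 x 8.059844875966933 13.32328650288419 y -12.06429512338869 16.912102827751678
toolz -48 3 x 8.486742583691266 12.886201570610453 y 0.008958559409161224 13.54758356681799
toolz -42 1 x 9.070777681603241 9.070777681603241 y 8.955487868090932 8.955487868090932
toolz -36 4 x 8.331241788684626 12.373020517745232 y 4.971371471743255 8.369604595845656
toolz -30 8 x 8.26681819582567 12.470498764975058 y -4.219517688963002 9.525531150424973
toolz -24 7 x 7.874567037164623 12.321148212950614 y 1.1095486505085301 15.191668365120059
toolz -18 6 x 8.161777067461005 12.187830515599426 y 2.8394087920115783 8.60511402580611
toolz -12 4 x 7.514848543292261 12.023900257504035 y -5.428738006232926 8.391847748002085
toolz 6 2 x 0.9594582117663678 2.932941573502894 y 4.184178258510776 4.668544174027359
toolz 18 10 x 6.592443148905363 13.847004873848169 y -7.208221863065643 8.089869899831818
toolz 24 19 x 5.749410571053924 13.796581810563394 y -8.966818955327502 8.100186377246779
-13 357.3243197580805 249.67118136435306
17 370.82240094337976 301.7305869345023
```

View pics/s6.png

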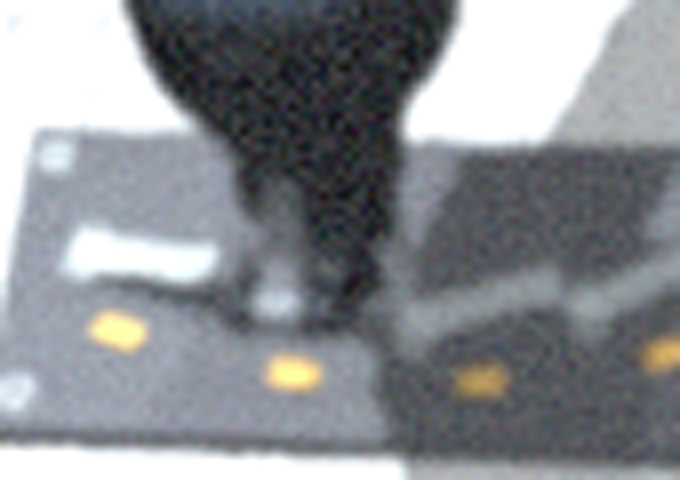

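Picture 10: the finger ends well above the plate. Scene depth has the finger ending at about tool z = −10, and leaf 2's tip beside it at z ≈ 34–35, which is its rest height. So the pass so far ran above the leaves and touched nothing, because the real tip offset is about −11 mm rather than +17. I'll go back to the start and repeat it lower.

Emit:
drive_tool([
  [0, 0, -1, 0],
  [-1.3, -0.25, 0, 0],
  [-1.3, -0.25, 0, 0],
  [-1.3, -0.25, 0, 0],
  [-1.3, -0.25, 0, 0],
  [-1.3, -0.25, 0, 0.06],
  [-1.3, -0.25, 0, 0.06],
  [-1.25, -0.15, 0, 0.06],
  [-1.25, -0.1, 0, 0.06],
  [0, 0, 0, 0.06],
  [0, 0, 0, 0],
  [0, 0, 0, 0],
])

```text
clock: 6.82
eef_pos: [389.8, -299.0, 51.9]
tcp_rot: [3.141, -0.0, 0.921]
contact_force: [0.1, 1.2, 0.1]
opening: -0.0
```

Emit:
drive_tool([
  [0, 0, 0.6, 0],
  [0, 0, 0.6, 0],
  [0, 0, 0.6, 0],
  [0, 0, 0.5, 0],
  [0, 0, 0.4, 0],
  [0, 0, 0.3, 0],
  [0, 0, 0, 0],
])

```text
clock: 7.4
eef_pos: [389.3, -298.4, 20.6]
tcp_rot: [-3.14, -0.0, 0.92]
contact_force: [0.8, -0.2, 0.1]
opening: 0.002
```

```bash
cat >> h.py <<'E'
def tips():
    """finger-front points (tool frame, then world z) seen by the wrist camera near the tip edge"""
    c=cams.camera_params("wrist");D=np.median([cams.grab_frame("wrist")[1] for _ in range(3)],0);s=r.sense();e=s["eef_pos"];y=s["tcp_rot"][2]
    A=np.array([[np.cos(y),np.sin(y),0],[np.sin(y),-np.cos(y),0],[0,0,-1]])
    for u in(308,311,325,328):
        o=[]
        for v in range(228,240):
            p=np.array([(u-c["cx"])/c["fx"],(v-c["cy"])/c["fy"]]);a=np.hypot(*p);X=c["R"].T@(np.array([*(p/a*np.tan(a)),1])*D[v,u]-c["t"])
            o.append((v,round((A@(X-e))[0],1),round(X[2],1)))
        print(u,o)
    print(e,s["contact_force"],s["clock"])
E
python3 -c "
from h import *
tips()"
```

```text
308 [(228, np.float64(5.1), np.float64(11.7)), (229, np.float64(4.4), np.float64(11.7)), (230, np.float64(3.7), np.float64(11.2)), (231, np.float64(3.1), np.float64(11.3)), (232, np.float64(11.3), np.float64(31.9)), (233, np.float64(11.6), np.float64(33.8)), (234, np.float64(11.2), np.float64(34.2)), (235, np.float64(11.2), np.float64(35.3)), (236, np.float64(11.0), np.float64(36.0)), (237, np.float64(11.3), np.float64(37.9)), (238, np.float64(11.4), np.float64(39.4)), (239, np.float64(11.6), np.float64(40.9))]
311 [(228, np.float64(4.9), np.float64(11.2)), (229, np.float64(4.4), np.float64(11.7)), (230, np.float64(3.5), np.float64(10.7)), (231, np.float64(3.2), np.float64(11.5)), (232, np.float64(11.2), np.float64(31.7)), (233, np.float64(11.0), np.float64(32.4)), (234, np.float64(11.1), np.float64(34.0)), (235, np.float64(11.1), np.float64(35.2)), (236, np.float64(11.2), np.float64(36.5)), (237, np.float64(11.1), np.float64(37.6)), (238, np.float64(11.5), np.float64(39.7)), (239, np.float64(11.6), np.float64(40.9))]
325 [(228, np.float64(5.1), np.float64(11.8)), (229, np.float64(4.
[... 354 characters left out ...]
64(38.0)), (238, np.float64(11.6), np.float64(39.8)), (239, np.float64(11.8), np.float64(41.3))]
328 [(228, np.float64(5.2), np.float64(12.1)), (229, np.float64(4.3), np.float64(11.3)), (230, np.float64(3.7), np.float64(11.2)), (231, np.float64(3.2), np.float64(11.6)), (232, np.float64(11.2), np.float64(31.7)), (233, np.float64(11.8), np.float64(34.5)), (234, np.float64(11.3), np.float64(34.5)), (235, np.float64(11.1), np.float64(35.1)), (236, np.float64(11.5), np.float64(37.2)), (237, np.float64(11.4), np.float64(38.3)), (238, np.float64(11.3), np.float64(39.2)), (239, np.float64(11.7), np.float64(41.1))]
[ 389.74789702 -298.84701374   21.39763326] [-0.64383264  0.33708078 -0.25418897] 7.55
```

Front edge of the tips measures z ≈ 31 with the TCP at 21, so the offset is −10 (the plate top reads 11.5, as it should). I'll go down 7 mm and stroke leaf 1.

Emit:
drive_tool([
  [0, 0.1, 0.3, 0],
  [0, 0.1, 0.2, 0],
  [0, 0, 0.2, 0],
  [0.4, 0, 0, 0],
  [0.4, -0.02, 0, 0],
  [0.4, -0.02, 0, 0],
  [0.4, -0.02, 0, 0],
  [0.4, -0.02, 0, 0],
  [0.4, -0.02, 0, 0],
  [0.3, -0.02, 0, 0],
  [0.3, -0.02, 0, 0],
  [0, 0, 0, 0],
])

```text
clock: 8.55
eef_pos: [408.7, -275.0, 14.5]
tcp_rot: [3.141, -0.0, 0.92]
contact_force: [-0.3, 0.2, 1.8]
opening: -0.005
```

Emit:
drive_tool([
  [0.4, -0.02, 0, -0.01],
  [0.4, -0.02, 0, -0.01],
  [0.4, -0.02, 0, -0.01],
  [0.4, -0.02, 0, -0.01],
  [0.4, -0.01, 0, -0.01],
  [0.4, 0, 0, -0.01],
  [0.3, 0, 0, 0],
  [0, 0, 0, 0],
])

```text
clock: 9.22
eef_pos: [423.7, -252.2, 14.4]
tcp_rot: [-3.142, -0.0, 0.98]
contact_force: [0.4, 0.9, 2.2]
opening: 0.003
```

```bash
cat >> h.py <<'E'
def fm(n=5):
    F=[]
    for i in range(n): q,_=cams.grab_frame("wrist");F.append(r.sense()["contact_force"])
    s=r.sense();print("F",np.round(np.mean(F,0),2),np.round(s["eef_pos"],1),round(s["tcp_rot"][2],3),s["clock"]);return q
E
python3 -c "
from h import *
import cv2
q=fm()
cv2.imwrite('pics/w7.png',cv2.resize(q[100:260,220:420,::-1],None,fx=3.5,fy=3.5,interpolation=cv2.INTER_CUBIC))"
```

```text
F [0.65 1.39 2.11] [ 423.4 -252.8   14.4] 0.98 9.4667
```

View pics/w7.png

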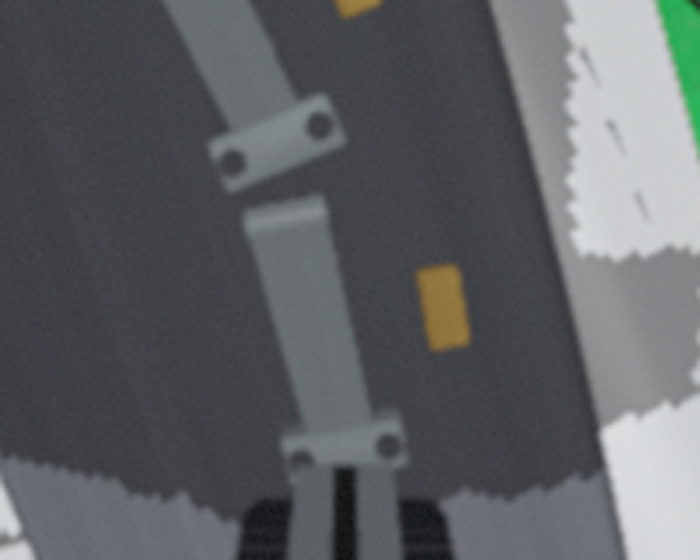

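Picture 11: the fingers are centred on leaf 1 and just reaching foot 2 at crop (345,440), with 2.1 N upward, so leaf 1 is clearly bent. On to leaf 2.

Emit:
drive_tool([
  [0.4, 0, -0.1, -0.02],
  [0.4, 0, 0, -0.02],
  [0.4, 0, 0, -0.02],
  [0.4, 0, 0, -0.02],
  [0.4, 0, 0, -0.02],
  [0.4, 0, 0, -0.02],
  [0.4, 0, 0, -0.02],
  [0.4, 0, 0, -0.02],
])

```text
clock: 10.13
eef_pos: [439.5, -224.8, 15.4]
tcp_rot: [3.142, 0.0, 1.142]
contact_force: [-0.7, -1.1, 0.9]
opening: -0.001
```

Emit:
drive_tool([
  [0.4, 0, 0, -0.02],
  [0.4, 0, 0, -0.02],
  [0.4, 0, 0, -0.02],
  [0.4, 0, 0, -0.02],
  [0, 0, 0, 0],
])

```text
clock: 10.55
eef_pos: [445.7, -209.7, 15.4]
tcp_rot: [-3.142, -0.0, 1.222]
contact_force: [0.9, 1.2, 1.8]
opening: 0.006
```

```bash
python3 -c "
from h import *
fm()"
```

```text
F [0.63 1.45 1.78] [ 445.5 -210.3   15.4] 1.219 10.8
```

Emit:
drive_tool([
  [0.4, -0.02, 0, -0.02],
  [0.4, -0.02, 0, -0.02],
  [0.4, -0.02, 0, -0.02],
  [0.4, -0.02, 0, -0.02],
  [0.4, -0.02, 0, -0.02],
  [0.4, -0.02, 0, -0.02],
  [0.4, -0.02, 0, -0.02],
  [0.4, 0, 0, -0.02],
])

```text
clock: 11.47
eef_pos: [453.1, -178.9, 15.4]
tcp_rot: [3.142, 0.0, 1.382]
contact_force: [0.3, -2.1, 0.9]
opening: 0.001
```

Emit:
drive_tool([
  [0.4, -0.03, 0, -0.02],
  [0.4, -0.03, 0, -0.02],
  [0.4, -0.03, 0, -0.02],
  [0.4, -0.03, 0, -0.02],
  [0, 0, 0, 0],
])

```text
clock: 11.88
eef_pos: [454.4, -162.5, 15.4]
tcp_rot: [-3.141, -0.0, 1.462]
contact_force: [1.3, 2.8, 1.6]
opening: -0.0
```

```bash
python3 -c "
from h import *
fm()"
```

```text
F [-0.23  1.28  1.88] [ 454.3 -163.2   15.3] 1.459 12.1333
```

Emit:
drive_tool([
  [0.4, -0.02, 0, -0.02],
  [0.4, -0.02, 0, -0.02],
  [0.4, -0.02, 0, -0.02],
  [0.4, -0.01, 0, -0.02],
  [0.4, 0, 0, -0.02],
  [0.4, 0, 0, -0.02],
  [0.4, 0, 0, -0.02],
])

```text
clock: 12.72
eef_pos: [455.3, -134.9, 15.4]
tcp_rot: [3.141, 0.0, 1.602]
contact_force: [1.0, -1.5, 1.8]
opening: 0.003
```

Emit:
drive_tool([
  [0.4, 0, 0, 0],
  [0.4, 0, 0, 0],
  [0.4, 0, 0, 0],
  [0.4, 0, 0, 0],
  [0, 0, 0, 0],
])

```text
clock: 13.13
eef_pos: [454.5, -118.5, 15.3]
tcp_rot: [-3.141, -0.0, 1.6]
contact_force: [-0.0, 1.7, 2.9]
opening: -0.004
```

```bash
python3 -c "
from h import *
fm()"
```

```text
F [-0.01  1.37  2.31] [ 454.5 -119.2   15.3] 1.6 13.3833
```

All four leaves pushed back in turn. I'll slip off leaf 4's tip, keeping about 28 mm from the post, and lift straight up.

Emit:
drive_tool([
  [0.4, 0, 0, 0],
  [0.4, 0, 0, 0],
  [0.4, 0, 0, 0],
  [0.4, 0, 0, 0],
  [0, 0, -0.5, 0],
  [0, 0, -1, 0],
  [0, 0, -2, 0],
  [0, 0, -2, 0],
  [0, 0, -3, 0],
  [0, 0, -3, 0],
  [0, 0, -3, 0],
  [0, 0, 0, 0],
])

```text
clock: 14.38
eef_pos: [457.4, -104.1, 166.4]
tcp_rot: [3.133, 0.002, 1.6]
contact_force: [1.1, 0.3, 0.1]
opening: -0.0
```

Emit:
drive_tool([
  [-2, 3, -1, 0],
  [-2, 3, -1, 0],
  [-3, 3, 0, 0],
  [-3, 3, 0, 0],
  [-3, 3, 0, 0],
  [-3, 3, 0, 0],
  [-3, 0, 0, 0],
  [-3, 0, 0, 0],
  [0, 0, 0, 0],
  [0, 0, 0, 0],
])

```text
clock: 15.22
eef_pos: [637.7, -317.3, 180.2]
tcp_rot: [-3.141, -0.0, 1.598]
contact_force: [-0.1, 1.1, -0.5]
opening: 0.003
```

```bash
python3 - <<'E'
from h import *
import cv2
s=r.sense();print(s["eef_pos"],s["contact_force"],s["clock"])
f=lambda i,k:cv2.resize(i[:,:,::-1],None,fx=k,fy=k,interpolation=cv2.INTER_CUBIC)
p,_=cams.grab_frame("scene");t,d=cams.grab_frame("top")
a=f(p[170:260,200:430],3);b=f(t[155:245,210:430],3);b=np.hstack([b,np.zeros((270,a.shape[1]-b.shape[1],3),np.uint8)])
cv2.imwrite("pics/f.png",np.vstack([a,b]))
E
```

```text
[ 637.73092885 -317.33388022  180.19894416] [-0.12171637  1.08737994 -0.52741888] 15.2167
```

View pics/f.png

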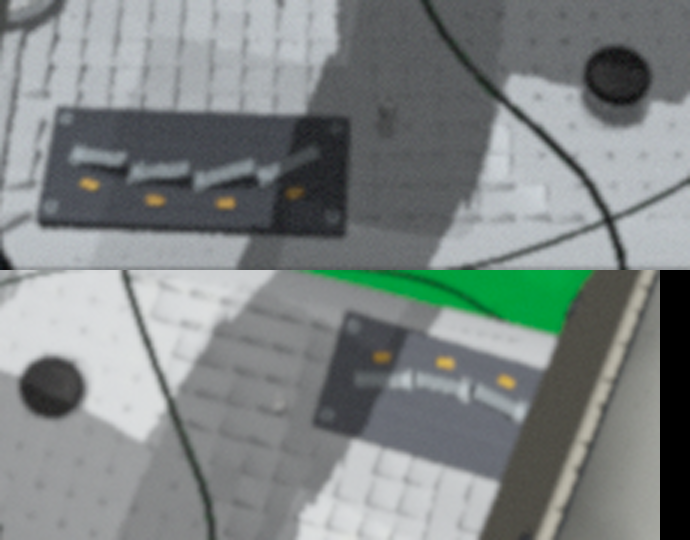

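Picture 12: all four leaves are raised again. The plate corners in the scene view, (218,206) and (316,209), match the start to within a pixel. The post (329,208) and jar stand where they were, and the hand is well clear.

```bash
python3 -c "
from rig import job
print(job.sign_off())"
```

```text
the job is handed in; nothing more can be done
None
```

The job is handed in: I stroked leaves 1 to 4 once, in order from foot to tip, with the shut fingertips. Then I lifted the hand away, finishing at about 15 s.

- **Bending:** I held the hand still at each tip and read the upward force. Leaves 1 to 4 gave about 2.1, 1.8, 1.9 and 2.3 N. By the given spring rate that is roughly 0.25–0.35 rad each, well over the 0.12 that counts as bent. The bend is inferred from force, as the leaves could not be measured directly under the fingers.
- **Last check:** the final picture shows all four leaves raised again. Two plate corners are within a pixel of where they started. The post and jar are standing in place, and the hand is about 200 mm away.
- **What disagreed:** the stated fingertip offset of +17 mm did not match what I measured, about −10 mm with the jaws shut. My first pass, over leaves 1 and 2 only, therefore ran above them and touched nothing. Near-zero force and the depth images both showed this, so I went back and did the full stroke at the corrected height.

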